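Take up the slack of the blue handwheel, then open its extraction gate by 30 degrees

ROBOT

A 6-joint arm with a two-finger parallel gripper is mounted at the origin on a cart in front of the work surface, level with it; the furniture and walls round the work are solid. World frame = base frame: x ahead of the robot, y to its left, z up, the work surface at z = 0. Lengths are in m, angles in rad, forces in N, time in s.
With the tool pointing down it reaches from about 0.325 to 0.9 m from the base axis. Payload 6.1 kg.
Tool frame: the origin (TCP) lies where the fingers leave the gripper's body, on its centre line; the fingertips stand 73 mm ahead of it and the grasp point (between the pads) lies 54 mm ahead of it; z points along the fingers, y is the line along which they close (so a half turn about z gives the same grasp; the last joint's range is limited). The gripper opens to 85 mm and grips with 20 to 120 N. Pads are 22 mm wide; open, the fingers measure 114 mm over their backs; the gripper's body (76 mm by 85 mm) begins 54 mm behind the grasp point. The pads swing forward as they close: fully open they stand 13 mm farther back than shut.
Start: joints at [-0.126, 0.22, 1.526, -0, 1.395, -0.126], TCP at [0.625, -0, 0.304] pointing down, gripper open.
Joint ranges: [-2.98, 2.98], [-0.91, 2.08], [0.09, 2.57], [-1.24, 4.39], [0.2, 2.65], [-2.68, 2.68]. Speed limits (rad/s): [2.57, 2.57, 3.01, 3.14, 3.14, 3.14].

INTERFACE

Orientations are given as a unit quaternion [w, x, y, z].
In Python, from plant import * gives the robot as it stands.
- The arm moves only by the shell command python3 -m creep 'ROWS'. ROWS is a JSON object of lists of equal length, an entry for each row: "twist": the turn, a rotation vector about the tool's x, y, z in rad, a list of three; "slide": the shift along the tool's x, y, z in m, a list of three; "claw": the opening, from -1 (shut) to 1 (fully open). In form: {"twist": [[rx, ry, rz], ...], "slide": [[tx, ty, tz], ...], "claw": [claw, ...]}. A call has 1 to 12 rows; each row shifts and turns the commanded pose from where the row before left it, along the tool's axes as they then stand; what a row does not reach is not made up. A row lasts 1/8 s, in which the tool goes at most 62.5 mm and 10.7 degrees, less where a joint would pass 70% of its speed; a pose out of reach is approached as far as the arm can. A call is refused whole if a number of a shift passes 0.0625 or a number of a turn 0.188, either way. A call with a gripper value outside its range is refused whole. The fingers move at their own pace and stop on an object; the grip force is fixed at half the most. Time passes only in rows, so rows that do not move let the fingers close. It gives the time, the measured TCP pose, the force, the opening and the grip force at its end, in the units of the state.
- state(): the state, without advancing time (a new reading comes with each control period).
- snapshot(name): name is "scene" or "side" or "wrist"; returns a dict with "image" (420x560x3 uint8, red, green, blue), "K" (3x3 intrinsics, pixels), "dist_coeffs" ([k1, k2, p1, p2, k3] as OpenCV has them; the pictures are not rectified), "T" (4x4, takes a point from camera to world coordinates); the wrist camera has in their place "hand_eye" (4x4, takes a point from camera to tool coordinates, whose origin is the TCP and whose axes are the flange's). Camera axes: x right, y up, looking along -z (the intrinsics and any distortion apply to the point x, -y, -z); pixel columns grow to the right and rows downward; lengths in m; the calibration is good to about 2 mm. A picture is of the moment at which its call begins: read the wrist's pose just before it. There is no depth.
- hand_in(): hands the job in; it is judged then, once.
The state is a dict: "clock": time; "joints": joint angles; "qd": joint speeds; "tau": joint torques, N m; "position": TCP position; "tcp_rot": TCP orientation; "contact_force": force on the tool from outside, world axes, zero at the start; "wrist_torque": the same for the moment, N m; "finger_gap": finger opening in m; "gripper_force": force on a finger pad.
Only numpy, scipy, OpenCV 4.12 (cv2) and the standard library are available. Lean on these libraries where they do the work, as an engineer would, in place of code of your own. Each camera call takes 0.05 s, during which the arm holds its last target. There are 200 camera calls.

TASK

Two small fume-extraction gates are screwed to the bench; open the one with the blue handwheel a little. Its wheel has slack: turn it anticlockwise (seen from above) until the slack is taken up and the steel slide just begins to move, and only from there count 30 degrees more, then let go of the wheel. Do not touch the gate with the red wheel.

Things in the scene. Friction and masses are not known exactly. Their poses are not given: they have to be found in the camera images.
- blue_grip (a point): On the axis of the blue handwheel (rim 93 mm across, top 72 mm above the bench), 98 mm up, in the blue upright grip bar across its hub: 60 mm long, 16 mm thick, top 113 mm up with a white line from hub to one end. x runs along the bar to that end, y across its thickness, z up; turns with the wheel. Slack 14 to 49 degrees at 0.02 N m, then 0.15 N m: 44 to 79 degrees in all, in one grasp.
- blue_slide (a joint): How far the blue-wheeled gate's steel slide is drawn out, in m: 0 shut (the start), 0.06 stop. It stays at 0 while slack is taken up, then comes out of the housing's -x end (towards the robot) 1 mm per degree of anticlockwise wheel turn. It has an orange end lip, at first 31 mm out from the housing, and black marks 10 mm apart. It stays where it is when the wheel is let go.
- blue_gate: Grey metal housing of the blue-wheeled gate, 200 x 100 x 32 mm, 142 mm over its two side feet, fixed to the bench; origin at the centre of its underside, z up, long axis x, -x roughly towards the robot. The wheel's axis is at x = -30 mm, y = 0. At x = +65 mm stands a round grey collar round the air hole, 60 mm across, top 52 mm above the bench.
- red_gate: The other gate, exactly alike but with a red wheel (axis at x = -30 mm, bar top 113 mm above the bench); origin at the centre of its underside, z up. Not to be touched. Either gate can stand on the left. Beware of a white magnifier lamp over the bench's right front corner: its head hangs about 0.4 m above the bench, near x = 0.38, y = -0.60 m; draw back from it before swinging to the front.

How it is judged:
At the end, for the whole second after the job is handed in: The blue-wheeled gate's slide stands 30 mm out of its shut position, within 10 mm (30 degrees of driving turn, within 10 degrees), and is at rest (value of joint blue_slide between 0.02 and 0.04 m and velocity of joint blue_slide between -0.003 and 0.003 m/s); the robot touches nothing.
It fails at once if the gate with the red wheel is touched (contact force between red_gate and anything else above 1 N).
It also fails if it takes over 38 s, if anything falls off the work surface, if the arm or the gripper's body presses on something with over 40 N, if the wrist force passes 120 N, or if a joint passes its speed limit or range.

## Working session

There is one attempt and no reset: what is moved stays moved. The work goes in short steps, Python scripts to look and compute and a shell command to move; the robot and the scene stay as the last step left them, time stands still between calls to the robot, and variables do not carry over. Pictures are saved under pics/ and viewed, at most 10 in all, crops included, and the job is handed in when it is done.

```bash
mkdir -p pics
python3 - <<'E'
from plant import *
import cv2,numpy as np
s=state();print({k:np.round(v,3).tolist() for k,v in s.items()})
ims=[]
for n in("scene","side"):
    d=snapshot(n);cv2.imwrite(f"pics/{n}0.png",d["image"][:,:,::-1]);np.savez(f"{n}0.npz",**{k:np.array(v) for k,v in d.items()})
    print(n,d["T"])
d=snapshot("wrist");cv2.imwrite("pics/wrist0.png",d["image"][:,:,::-1]);np.savez("wrist0.npz",**{k:np.array(v) for k,v in d.items()});print(d["hand_eye"],d["K"],d["dist_coeffs"])
E
```

```text
{'clock': 0.0, 'joints': [-0.126, 0.221, 1.528, -0.0, 1.395, -0.126], 'qd': [-0.0, 0.002, -0.001, -0.0, -0.0, 0.001], 'tau': [-0.001, -49.691, -38.939, -0.0, 0.011, 0.0], 'position': [0.625, 0.0, 0.303], 'tcp_rot': [-0.001, 0.707, 0.707, -0.001], 'contact_force': [-0.205, 0.05, -0.925], 'wrist_torque': [0.075, -0.008, 0.032], 'gripper_force': 0.0, 'finger_gap': 0.085}
scene [[ 0.845234    0.36312704 -0.39206917  0.18092086]
 [-0.53438802  0.57023297 -0.6239101  -0.60721538]
 [-0.00298786  0.7368671   0.67603103  0.77504955]
 [ 0.          0.          0.          1.        ]]
side [[-0.93091457  0.14791158 -0.33394644  0.25742563]
 [-0.36433666 -0.44022716  0.82064539  0.69261641]
 [-0.02562934  0.88561968  0.46370349  0.4908222 ]
 [ 0.          0.          0.          1.        ]]
[[ 3.76316362e-04  9.64823479e-01  2.62898293e-01  6.69222548e-02]
 [ 9.99999907e-01 -4.18020572e-04  1.02700306e-04 -2.09573997e-04]
 [ 2.08984561e-04  2.62898230e-01 -9.64823547e-01 -7.12979624e-02]
 [ 0.00000000e+00  0.00000000e+00  0.00000000e+00  1.00000000e+00]] [[351.32470191   0.         277.85564263]
 [  0.         351.32470191 214.08903216]
 [  0.           0.           1.        ]] [-0.09085543  0.          0.          0.          0.        ]
```

View pics/scene0.png

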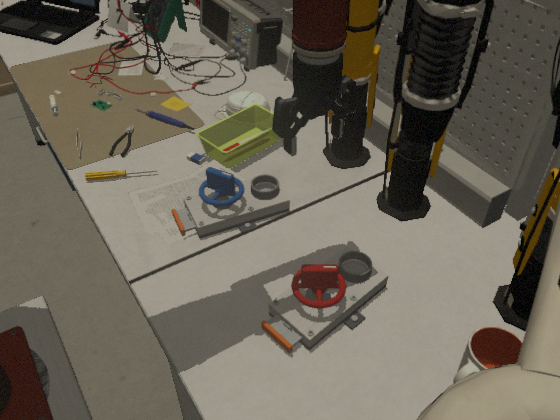

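View pics/side0.png

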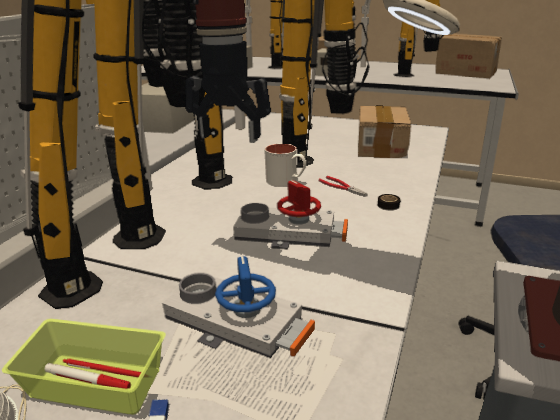

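View pics/wrist0.png

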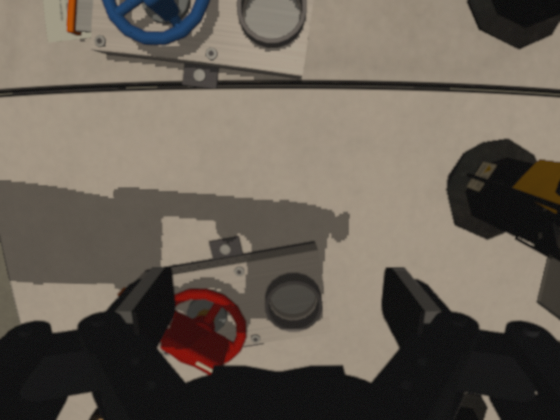

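The scene view shows the blue wheel at about (222,191) and the red one at (319,286). In the side view blue is at (246,292). In the wrist view blue is cut off at the top left (155,5), with red at (208,328). I'll locate the wheels roughly first, then look from above.

```bash
cat > h.py <<'E'
import cv2,numpy as np
from scipy.spatial.transform import Rotation as R
F=np.diag([1,-1,-1,1.])
def wristT(d,p,q):
    T=np.eye(4);T[:3,:3]=R.from_quat([q[1],q[2],q[3],q[0]]).as_matrix();T[:3,3]=p
    return T@d["hand_eye"]
def ray(d,T,uv):
    n=cv2.undistortPoints(np.array(uv,float).reshape(-1,1,2),np.array(d["K"]),np.array(d["dist_coeffs"])).reshape(-1,2)
    v=np.c_[n[:,0],-n[:,1],-np.ones(len(n))]@T[:3,:3].T
    return T[:3,3],v
def plane(d,T,uv,z):
    o,v=ray(d,T,uv);return o+v*((z-o[2])/v[:,2])[:,None]
def blue(im):
    h=cv2.cvtColor(im,cv2.COLOR_RGB2HSV);return cv2.inRange(h,(100,130,40),(125,255,255))
def red(im):
    h=cv2.cvtColor(im,cv2.COLOR_RGB2HSV);return cv2.inRange(h,(0,170,60),(5,255,255))|cv2.inRange(h,(175,170,60),(180,255,255))
def orange(im):
    h=cv2.cvtColor(im,cv2.COLOR_RGB2HSV);return cv2.inRange(h,(6,170,90),(18,255,255))
E
python3 - <<'E'
from h import *
for n,b,r in(("scene",(222,192),(319,288)),("side",(246,292),(299,206))):
    d=np.load(n+"0.npz");print(n,plane(d,d["T"],[b,r],.066).round(3).tolist())
d=np.load("wrist0.npz");T=wristT(d,[.625,0,.303],[0,.7071,.7071,0])
print(plane(d,T,[(155,-5),(205,328)],.066).round(3).tolist())
d=np.load("scene0.npz");i=d["image"][140:280,140:320,::-1];cv2.imwrite("pics/c1.png",cv2.resize(i,None,fx=4,fy=4,interpolation=3))
E
```

```text
scene [[0.522, 0.168, 0.066], [0.544, -0.141, 0.066]]
side [[0.522, 0.174, 0.066], [0.543, -0.133, 0.066]]
[[0.525, 0.168, 0.066], [0.551, -0.137, 0.066]]
```

```bash
python3 -m creep '{"twist":[[0,0,0],[0,0,0],[0,0,0],[0,0,0]],"slide":[[0.055,-0.05,0],[0.055,-0.05,0],[0,0,0],[0,0,0]],"claw":[1,1,1,1]}'
python3 - <<'E'
from plant import *
from h import *
s=state();d=snapshot("wrist");p,q=s["position"],s["tcp_rot"];print(p,q,s["clock"],s["contact_force"])
np.savez("wrist1.npz",p=p,q=q,**{k:np.array(v) for k,v in d.items()});cv2.imwrite("pics/wrist1.png",d["image"][:,:,::-1])
E
```

```text
clock: 0.65
position: [0.541, 0.0926, 0.3041]
tcp_rot: [0.0, 0.707, 0.707, 0.0]
contact_force: [-0.3, -1.3, -0.8]
finger_gap: 0.0853
gripper_force: 0.0
[0.54101168 0.09257918 0.30410264] [4.09809158e-04 7.06818226e-01 7.07395088e-01 1.30072345e-04] 0.65 [-0.31693203 -1.29474459 -0.75844255]
```

View pics/wrist1.png

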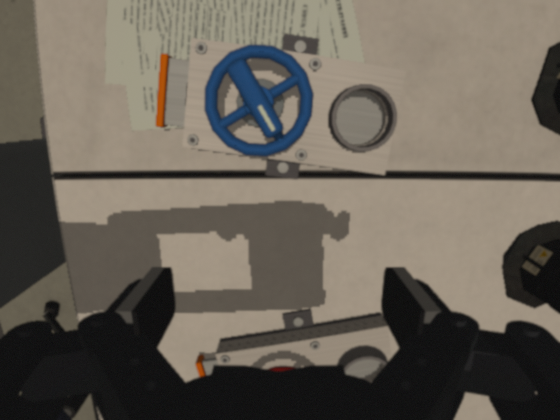

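The wrist view shows the blue wheel centred near (259,100). The bar runs from (237,68) to its white-line end at about (275,132), and the lip is at (163,90). I'll take a zoomed crop and fit the wheel.

Run:
```python
from h import *
d=np.load("wrist1.npz");T=wristT(d,d["p"],d["q"]);m=blue(d["image"])
c=max(cv2.findContours(m,0,2)[0],key=cv2.contourArea);e=cv2.fitEllipse(cv2.convexHull(c));print(e)
P=plane(d,T,c.reshape(-1,2),.066)
print("rim circ",cv2.minEnclosingCircle(P[:,:2].astype(np.float32)), plane(d,T,[e[0]],.066))
o=orange(d["image"]);o[300:]=0
c=max(cv2.findContours(o,0,2)[0],key=cv2.contourArea);r=cv2.minAreaRect(c);print(r,plane(d,T,[r[0]],.015))
cv2.imwrite("pics/c2.png",cv2.resize(d["image"][40:165,195:325,::-1],None,fx=4,fy=4,interpolation=2))
```

```text
((258.34405517578125, 100.00702667236328), (105.66776275634766, 109.2510986328125), 172.38352966308594)
rim circ ((0.5243162512779236, 0.17401568591594696), 0.04533893242478371) [[0.52433701 0.17515827 0.066     ]]
((161.87181091308594, 90.34351348876953), (7.333143711090088, 71.24881744384766), 4.205357074737549) [[0.42605515 0.18802979 0.015     ]]
```

View pics/c2.png

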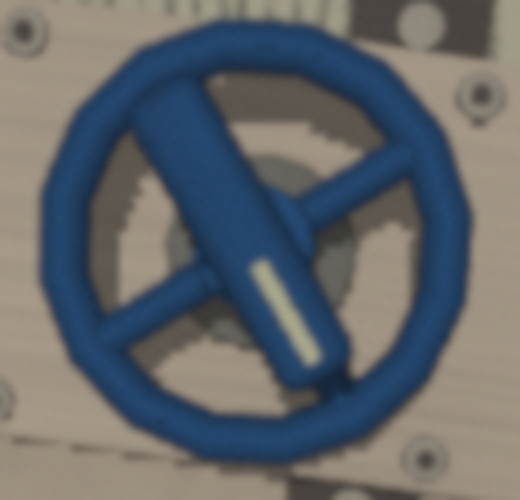

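The crop shows the bar running from upper left to lower right. The white line goes from crop (260,263) to (316,362), and the spokes run perpendicular to it.

Run:
```python
from h import *
d=np.load("wrist1.npz");T=wristT(d,d["p"],d["q"])
f=lambda a:np.array(a)/4+[195,40]
A=plane(d,T,f([(260,263),(316,362)]),.113);print(A,np.degrees(np.arctan2(*(A[1]-A[0])[[1,0]])),np.linalg.norm(A[1]-A[0]))
B=plane(d,T,f([(110,335),(410,155)]),.066);print(B,np.degrees(np.arctan2(*(B[1]-B[0])[[1,0]]))-90)
C=plane(d,T,f([(160,90),(320,375)]),.113);print(C,C.mean(0))
```

```text
[[0.52797469 0.16877028 0.113     ]
 [0.53803553 0.15121637 0.113     ]] -60.181283807736584 0.02023265164251698
[[0.49328798 0.15554594 0.066     ]
 [0.55726551 0.19249666 0.066     ]] -59.99108320023745
[[0.51060396 0.19859225 0.113     ]
 [0.53876463 0.14887819 0.113     ]] [0.5246843  0.17373522 0.113     ]
```

```bash
python3 -m creep '{"twist":[[0,0,0],[0,0,0],[0,0,-0.175],[0,0,-0.175],[0,0,-0.174],[0,0,0],[0,0,0]],"slide":[[0.041,-0.008,0],[0.041,-0.008,0],[0,0,0.025],[0,0,0.025],[0,0,0.02],[0,0,0],[0,0,0]],"claw":[1,1,1,1,1,1,1]}'
cat > st.py <<'E'
from plant import *
from h import *
s=state();m=R.from_quat(np.array(s["tcp_rot"])[[1,2,3,0]]).as_matrix()
print("yaw y",np.degrees(np.arctan2(m[1,1],m[0,1])),"zaxis",m[:,2].round(4),"p",np.round(s["position"],4),"F",np.round(s["contact_force"],1),"M",np.round(s["wrist_torque"],3),s["clock"],"j",np.round(s["joints"],2))
e=np.array([.5245,.174,.154])-s["position"];print("err in tool",(m.T@e).round(4))
E
python3 st.py
```

```text
clock: 1.58
position: [0.5259, 0.174, 0.2347]
tcp_rot: [0.0, 0.502, 0.865, 0.0]
contact_force: [2.0, -0.2, 0.3]
finger_gap: 0.0855
gripper_force: 0.0
yaw y 29.769773228477625 zaxis [ 9.e-04  1.e-04 -1.e+00] p [0.5259 0.174  0.2347] F [ 2.  -0.2  0.3] M [-0.01  -0.048 -0.037] 1.575 j [ 0.18  0.11  1.78 -0.    1.25 -0.34]
err in tool [ 0.0007 -0.0013  0.0807]
```

Now descend, close, and take a baseline of the lip in the fixed cameras.

```bash
python3 -m creep '{"twist":[[0,0,0],[0,0,0],[0,0,0],[0,0,0],[0,0,0],[0,0,0],[0,0,0],[0,0,0],[0,0,0]],"slide":[[0.001,-0.001,0.04],[0,0,0.03],[0,0,0.01],[0,0,0],[0,0,0],[0,0,0],[0,0,0],[0,0,0],[0,0,0]],"claw":[1,1,1,1,-1,-1,-1,-1,-1]}'; python3 st.py
cat > lip.py <<'E'
from plant import *
from h import *
import sys
out=[]
for n,w in(("scene",(165,200,205,240)),("side",(280,310,370,370))):
    d=snapshot(n);o=orange(d["image"]);k=np.zeros_like(o)
    if n=="scene":k[190:290,100:205]=1
    else:k[290:419,260:420]=1
    c=max(cv2.findContours(o*k,0,2)[0],key=cv2.contourArea);r=cv2.minAreaRect(c);M=cv2.moments(c);g=(M["m10"]/M["m00"],M["m01"]/M["m00"])
    cv2.imwrite(f"pics/{n}_{sys.argv[1]}.png",d["image"][:,:,::-1])
    print(n,np.round(g,2),cv2.contourArea(c),plane(d,d["T"],[g],.018).round(4))
E
python3 lip.py a
```

```text
clock: 2.7
position: [0.5238, 0.1749, 0.1544]
tcp_rot: [0.0, 0.5, 0.866, 0.0]
contact_force: [-0.9, -0.6, 3.3]
finger_gap: 0.0149
gripper_force: 58.5
yaw y 30.024240132311824 zaxis [ 5.e-04  1.e-04 -1.e+00] p [0.5238 0.1749 0.1544] F [-0.9 -0.6  3.3] M [ 0.049  0.219 -0.049] 2.7 j [ 0.18  0.21  1.84  0.    1.09 -0.34]
err in tool [-0.0012  0.0002  0.0004]
scene [177.3 219.7] 50.0 [[0.4283 0.1921 0.018 ]]
side [301.92 337.51] 279.5 [[0.4271 0.1906 0.018 ]]
```

Grasped cleanly. Turning 40° (total is at least 44°), then measuring.

```bash
python3 -m creep '{"twist":[[0,0,-0.14],[0,0,-0.14],[0,0,-0.14],[0,0,-0.14],[0,0,-0.138],[0,0,0],[0,0,0]],"slide":[[0,0,0],[0,0,0],[0,0,0],[0,0,0],[0,0,0],[0,0,0],[0,0,0]],"claw":[-1,-1,-1,-1,-1,-1,-1]}'; python3 st.py; python3 lip.py b
```

```text
clock: 3.68
position: [0.5234, 0.1743, 0.1544]
tcp_rot: [-0.0, 0.173, 0.985, -0.001]
contact_force: [-3.4, -3.3, 8.3]
finger_gap: 0.0149
gripper_force: 59.2
yaw y 70.02644150891642 zaxis [-8.0e-04 -1.2e-03 -1.0e+00] p [0.5234 0.1743 0.1544] F [-3.4 -3.3  8.3] M [-0.576  0.674  0.028] 3.675 j [ 0.18  0.21  1.84 -0.    1.09 -1.04]
err in tool [-0.0012  0.0001  0.0004]
scene [177.33 219.67] 48.0 [[0.4284 0.1921 0.018 ]]
side [301.95 337.44] 280.5 [[0.4271 0.1904 0.018 ]]
```

```bash
python3 -m creep '{"twist":[[0,0,-0.117],[0,0,-0.116],[0,0,-0.116],[0,0,0],[0,0,0]],"slide":[[0,0,0],[0,0,0],[0,0,0],[0,0,0],[0,0,0]],"claw":[-1,-1,-1,-1,-1]}'; python3 st.py; python3 lip.py c
```

```text
clock: 4.4
position: [0.5233, 0.174, 0.1544]
tcp_rot: [-0.001, -0.0, 1.0, -0.001]
contact_force: [-3.9, -4.2, 8.5]
finger_gap: 0.0154
gripper_force: 59.3
yaw y 90.0249693860762 zaxis [-0.0013 -0.002  -1.    ] p [0.5233 0.174  0.1544] F [-3.9 -4.2  8.5] M [-0.832  0.776  0.045] 4.4 j [ 0.18  0.21  1.84 -0.    1.09 -1.39]
err in tool [-0.0012  0.      0.0004]
scene [170.6  221.92] 49.0 [[0.4141 0.1933 0.018 ]]
side [310.3 340.8] 277.0 [[0.4132 0.1932 0.018 ]]
```

View pics/side_c.png

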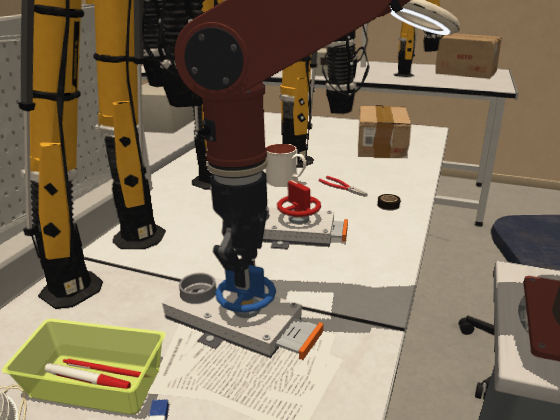

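The gripper is holding the blue bar, and the lip has moved out to (310,341), about 14 mm of travel in both cameras. It needs about 16° more.

```bash
python3 -m creep '{"twist":[[0,0,-0.1],[0,0,-0.1],[0,0,-0.08],[0,0,0],[0,0,0]],"slide":[[0,0,0],[0,0,0],[0,0,0],[0,0,0],[0,0,0]],"claw":[-1,-1,-1,-1,-1]}'; python3 st.py; python3 lip.py d
```

```text
clock: 5.12
position: [0.5233, 0.1736, 0.1544]
tcp_rot: [-0.001, -0.14, 0.99, -0.001]
contact_force: [-4.3, -6.2, 8.5]
finger_gap: 0.0151
gripper_force: 59.3
yaw y 106.06760762786118 zaxis [-0.0012 -0.0026 -1.    ] p [0.5233 0.1736 0.1544] F [-4.3 -6.2  8.5] M [-1.088  0.73   0.08 ] 5.125 j [ 0.18  0.21  1.84 -0.    1.09 -1.67]
err in tool [-0.0012  0.      0.0004]
scene [162.98 224.42] 52.5 [[0.3983 0.1947 0.018 ]]
side [319.92 344.31] 259.5 [[0.3979 0.1957 0.018 ]]
```

Travel is about 30 mm. Release and lift.

```bash
python3 -m creep '{"twist":[[0,0,0],[0,0,0],[0,0,0],[0,0,0],[0,0,0],[0,0,0],[0,0,0],[0,0,0],[0,0,0],[0,0,0],[0,0,0]],"slide":[[0,0,0],[0,0,0],[0,0,0],[0,0,0],[0,0,0],[0,0,-0.03],[0,0,-0.05],[0,0,-0.05],[0,0,0],[0,0,0],[0,0,0]],"claw":[1,1,1,1,1,1,1,1,1,1,1]}'; python3 st.py; python3 lip.py e
```

```text
clock: 6.6
position: [0.5226, 0.1747, 0.2819]
tcp_rot: [-0.002, -0.14, 0.99, -0.0]
contact_force: [-0.5, 0.7, 0.0]
finger_gap: 0.085
gripper_force: 0.0
yaw y 106.05247339658094 zaxis [-3.3e-03 -6.0e-04 -1.0e+00] p [0.5226 0.1747 0.2819] F [-0.5  0.7  0. ] M [-0.02  -0.084 -0.058] 6.6 j [ 0.18  0.06  1.74  0.    1.34 -1.67]
err in tool [-0.002  -0.0012  0.1279]
scene [162.89 224.17] 52.5 [[0.3984 0.1955 0.018 ]]
side [319.85 344.38] 258.5 [[0.3979 0.1959 0.018 ]]
```

View pics/side_e.png

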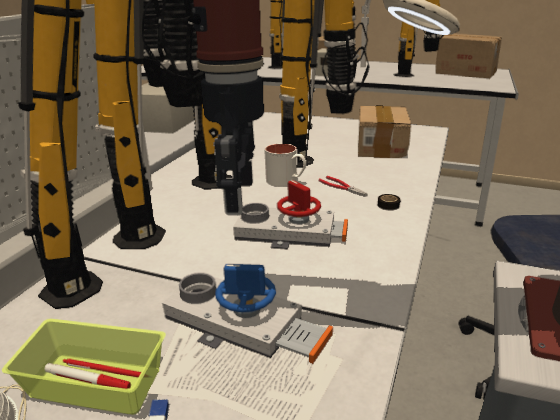

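The gripper is clear above the wheel. The slide is out with its lip at (320,344), and the red gate is untouched.

```bash
python3 -c "
from plant import *
print(hand_in())"
```

```text
the job is handed in; nothing more can be done
None
```

I opened the blue gate's slide about 30 mm past the end of the slack (camera-measured), released the wheel and lifted clear. I never moved near the red gate, and I've handed the job in (no verdict was returned).

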